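Nip a book in the spoked book clamp

ROBOT

A 7-joint arm with a two-finger parallel gripper is mounted at the origin on the work surface. World frame = base frame: x ahead of the robot, y to its left, z up, the work surface at z = 0. Lengths are in m, angles in rad, forces in N, time in s.
With the tool pointing down it reaches from about 0.4 to 0.85 m from the base axis. Payload 10.4 kg.
Tool frame: the origin (TCP) lies midway between the tips of the shut fingers; the grasp point (between the pads) lies 19 mm behind it (r.grasp_offset is the distance from the TCP to the grasp point, in m); x points along the fingers, y is the direction in which the jaws open and shut, and the axes are right-handed (so a half turn about x gives the same grasp; the last joint's range is limited). The gripper opens to 87 mm and grips with 3 to 60 N. Pads are 19 mm wide; open, the fingers measure 117 mm over their backs; the gripper's body (75 mm by 190 mm) begins 51 mm behind the grasp point.
Start: joints at [-1.366, 0.332, -0.065, 1.46, 0.022, 1.35, -0.088], TCP at [0.141, 0.609, 0.223] pointing down, gripper open.
Joint ranges: [-2.6, 2.6], [-0.5, 2.12], [-1.47, 1.34], [0.16, 2.42], [-1.27, 4.41], [0.06, 2.06], [-2.6, 2.6]. Speed limits (rad/s): [2.22, 2.22, 2.79, 2.79, 3.14, 3.14, 3.14].

INTERFACE

Orientations are given as a unit quaternion [x, y, z, w].
In Python, from bench import r, vision, close_job gives the robot as it stands. The module is installed in compiled form; this text tells all that it offers.
- The arm moves only by the shell command python3 -m pendant 'ROWS' [OPENING] [FORCE]. ROWS is text: rows parted by semicolons, each of 6 numbers parted by spaces: the shift along the tool's x, y, z in units of 0.25 m (1.0 is 0.25 m), then the turn, a rotation vector about the tool's x, y, z in units of 1.5 rad (1.0 is 1.5 rad). A call has 1 to 8 rows; each row is the pose to reach, as a shift and turn from the pose commanded when the call began, along the tool's axes at that moment; what a row does not reach only later rows make up. A row lasts 1/10 s, in which the tool goes at most 50 mm and 8.59 degrees, less where a joint would pass 70% of its speed; a pose out of reach is approached as far as the arm can. A call with a number of a shift or a turn outside -1 to 1 is refused whole. A call with a gripper value outside its range is refused whole. OPENING is the gripper command: -1 is shut, 1 is fully open, values between are in proportion, set as the call begins (- or left out, the last holds). The fingers move at their own pace and stop on an object; FORCE is the grip in N (left out, the last holds). Time passes only in rows, so rows that repeat a pose let the fingers close. It gives the time, the measured TCP pose, the force and the opening at its end, in the units of the state.
- r.read_state(): the state, without advancing time (a new reading comes with each control period).
- vision.camera(name): name is "scene" or "top"; returns (picture, depth): 384x512x3 uint8, blue, green, red; 384x512 float32, m along the optical axis (not along the pixel's ray), 0 where there is no reading.
- vision.get_calibration(name): a dict with "camera_matrix" (3x3 intrinsics, pixels), "k1" (the pictures are not rectified: a ray, as slopes to the right and down, at radius r is drawn at 1 + k1 r^2 times it, then the intrinsics apply), "rvec" (rotation vector, rad) and "tvec" (3), from world to camera coordinates, as OpenCV has them. Camera axes: x right, y down, z forward; pixel columns grow to the right and rows downward; lengths in m; the calibration is good to about 2 mm. A picture is of the moment at which its call begins. get_calibration takes no time and is no camera call.
- close_job(): hands the job in, once; it reports no verdict.
The state is a dict: "time": time; "joint_positions": joint angles; "joint_vel": joint speeds; "joint_torque": joint torques, N m; "ee_pos": TCP position; "eef_rot": TCP orientation; "ft_force": force on the tool from outside, world axes, zero at the start; "torque": the same for the moment, N m; "width": finger opening in m.
Only numpy, scipy, OpenCV 4.12 (cv2) and the standard library are available. Lean on these libraries where they do the work, as an engineer would, in place of code of your own. Each camera call takes 0.05 s, during which the arm holds its last target. There are 200 camera calls.

TASK

Stand the blue hardback spine up on the bed of the book clamp, lengthwise between the open jaws; set it down, do not drop it, and let go of it. Then close the jaw by pushing the spokes of the star handle round clockwise, one after another, until the book is held with about 40 N (some 10 N of push at 80 mm out on a spoke), and leave it clamped without crushing it. Do not push the jaw itself, never shove the handle harder than about 20 N, and leave the other things on the desk alone.

Things in the scene. Friction and masses are not known exactly. Their poses are not given: they have to be found in the camera images.
- clamp: Book clamp fixed to the table: grey steel bed 150 mm (its x) by 330 mm (its y), 12 mm thick. Origin at the centre of the bed's underside, z up; its y runs from the star handle (-y end) to the far jaw (+y end). At y = -110 mm a gearbox 80 x 80 mm rises to 78 mm and carries the star handle. Both jaws are 140 mm along x and rise to 62 mm above the table.
- slot (a point): Where the middle of the standing book goes when set down: on the clamp, at x = 0, y = 96 mm, 64.5 mm above the table (book resting on the bed). Axes as the clamp's. The far jaw's inner face is nominally 24 mm further along +y, but that jaw (25 mm thick) was set by hand and stands up to 5 mm off either way; so there is some air on both sides of the book.
- jaw: Moving steel jaw, sliding only along the clamp's y. Origin at the bed's top (z = 12 mm), 10 mm behind the face of its sprung rubber pad; 22 mm of steel behind the origin. The star handle drives it 10 mm towards the far jaw per radian of clockwise turn. It does not run back: it stays where the handle leaves it, springing back a little if clamped beyond 40 N. The pad gives about 1 mm per 20 N.
- pad_face (a point): Centre of the moving jaw's rubber pad face (130 x 46 mm), 37 mm above the table; the face looks along the clamp's +y. At the start it is 42 to 60 mm from the far jaw.
- capstan: Star handle of bare steel on a vertical axis on top of the gearbox: hub 68 mm across, four round spokes 12 mm thick at right angles, each ending in a black 24 mm ball centred 112 mm from the axis. Origin on the axis, 88 mm above the table; spokes lie along its own +x, +y, -x, -y, centre line 114 mm above the table. Clockwise seen from above closes the jaw.
- hub_top (a point): Top of the star handle's hub, on the axis, 136 mm above the table. Some 1.3 to 3.4 rad of turn nip the book. The handle stays where it is left. Turning takes 0.4 N m of friction (5 N pushed at 80 mm from the axis); clamping adds 0.01 N m per newton at the jaw: a 40 N nip is 0.8 N m in all, 10 N at 80 mm. Free under a spoke: 30 mm down to the gearbox, 52 mm to the jaws' tops.
- book: Body of the hardback pocket book: origin at the centre of its underside, x along its 148 mm length, y across its 28 mm thickness, z up.
- book_mid (a point): Centre of a rigid hardback pocket book with blue cloth cover, standing spine up: 148 mm long (x), 28 mm thick (y), 105 mm high (z), 0.25 to 0.5 kg. This point is 52.5 mm above its underside. In the clamp its length lies along the clamp's x, either end either way. Its top 55 mm stand clear above the jaws.
- punch: Bystander, leave alone: two-hole paper punch, 110 x 105 x 75 mm, black, loose. Origin under its centre.
- glue_jar: Bystander, leave alone: glue jar with a lid, 60 mm across, 80 mm high, loose. Origin under its centre.
- stapler: Bystander, leave alone: stapler, 150 x 32 x 55 mm, loose. Origin under its centre.
- pen_mug: Bystander, leave alone: empty white mug, 80 mm across, 95 mm high, loose. Origin under its centre.
- notebooks: Bystander, leave alone: two flat notebooks, 150 x 210 x 24 mm, loose. Origin under its centre.
- eraser: Bystander, leave alone: white eraser 50 x 20 x 12 mm, loose. Origin under its centre.
- folder_bone: Bystander, leave alone: flat white folding bone 150 x 20 x 5 mm, loose. Origin under its centre.
There are look-alikes about, which are no part of the job. There is more than one size of the book; the job needs the middle-sized.

How it is judged:
On the way, in this order (a step that is already met when the one before it is completed fails the run):
1. the book stands on the clamp's bed between the open jaws, let go (x of book_mid in the frame of clamp between -0.025 and 0.025 m and y of book_mid in the frame of clamp between 0.05 and 0.125 m and z of book_mid in the frame of clamp between 0.0605 and 0.0685 m and angle between book_mid's own z axis and vertical below 0.07 rad and contact force between the fingers and book below 0.3 N and contact force between jaw and book below 5 N), for 0.2 s.
2. the jaw, moved by the star handle, grips the book (x of book_mid in the frame of clamp between -0.025 and 0.025 m and y of book_mid in the frame of clamp between 0.05 and 0.125 m and z of book_mid in the frame of clamp between 0.0605 and 0.0685 m and angle between book_mid's own z axis and vertical below 0.07 rad and contact force between jaw and book above 15 N), for 0.2 s.
At the end, for the whole second after the job is handed in: The book stands upright (within 0.07 rad) spine up on the bed between the jaws, within 25 mm of the bed's middle along the clamp's x, square to the jaws within 0.06 rad, and the moving jaw holds it with 15 to 70 N; the handle and the book are still and the robot is clear (all of step 2 and contact force between jaw and book below 70 N and angle between the x axis of book and the x axis of clamp, either way round below 0.06 rad and angular speed of capstan below 0.05 rad/s and linear speed of book below 0.02 m/s); the robot touches nothing.
It fails at once if the book is crushed: more than 90 N between jaw and book (contact force between jaw and book above 90 N).
It fails at once if the star handle is shoved with more than 30 N (contact force between any of the fingers, the arm and capstan above 30 N).
It fails at once if the robot pushes the moving jaw itself (more than 5 N) (contact force between any of the fingers, the arm and jaw above 5 N).
It fails at once if the book is tipped over, or let go more than 12 mm above the clamp's bed (angle between book_mid's own z axis and vertical above 0.6 rad or (horizontal distance between book_mid and clamp below 0.13 m and z of book_mid in the frame of clamp above 0.0765 m and contact force between the fingers and book below 0.2 N)).
It fails at once if a bystander is moved by more than 30 mm (distance of any of punch, glue_jar, stapler, pen_mug, notebooks, eraser, folder_bone from where it was at the start of the episode above 0.03 m).
It also fails if it takes over 67 s, if anything falls off the work surface, if the arm or the gripper's body presses on something with over 40 N, if the wrist force passes 120 N, or if a joint passes its speed limit or range.

## Working session

There is one attempt and no reset: what is moved stays moved. The work goes in short steps, Python scripts to look and compute and a shell command to move; the robot and the scene stay as the last step left them, time stands still between calls to the robot, and variables do not carry over. Pictures are saved under pics/ and viewed, about 8 in all and at most 12, crops included, and the job is handed in when it is done.

```bash
ls; mkdir -p pics
cat > h.py <<'E'
import numpy as np, cv2
from bench import r, vision, close_job
from scipy.spatial.transform import Rotation as R
def grab(n):
    im,d=vision.camera(n); c=vision.get_calibration(n); return im,d,c
def cal(c):
    K=np.array(c["camera_matrix"],float);Rm=cv2.Rodrigues(np.array(c["rvec"],float))[0];t=np.array(c["tvec"],float).ravel();return K,Rm,t,float(c["k1"])
def rays(c,uv):
    K,Rm,t,k=cal(c);uv=np.atleast_2d(uv).astype(float)
    p=cv2.undistortPoints(uv.reshape(-1,1,2),K,np.array([k,0,0,0,0.]))[:,0]
    d=np.c_[p,np.ones(len(p))]@Rm; return -Rm.T@t,d
def plane(c,uv,z):
    o,d=rays(c,uv); return o+d*((z-o[2])/d[:,2])[:,None]
def cloud(c,D):
    h,w=D.shape;u,v=np.meshgrid(np.arange(w),np.arange(h))
    o,d=rays(c,np.c_[u.ravel(),v.ravel()]); P=o+d*D.reshape(-1,1); P[D.ravel()==0]=np.nan
    return P.reshape(h,w,3)
def proj(c,P):
    K,Rm,t,k=cal(c);return cv2.projectPoints(np.atleast_2d(P).astype(float),Rm,t,K,np.array([k,0,0,0,0.]))[0][:,0]
E
python3 - <<'E'
from h import *
for n in("scene","top"):
    im,d,c=grab(n); np.savez(n+"0.npz",im=im,d=d); cv2.imwrite(f"pics/{n}0.png",cv2.resize(im,(800,600)))
    K,Rm,t,k=cal(c); print(n,K.round(1).tolist(),k,(-Rm.T@t).round(3),Rm[2].round(3))
print({k:np.round(v,3).tolist() for k,v in r.read_state().items()}, r.grasp_offset)
E
```

```text
pics
scene [[469.0, 0.0, 256.1], [0.0, 469.0, 180.8], [0.0, 0.0, 1.0]] -0.044630556717205956 [1.109 0.595 1.494] [-0.352 -0.401 -0.846]
top [[356.2, 0.0, 251.2], [0.0, 356.2, 192.3], [0.0, 0.0, 1.0]] 0.02973170301636808 [ 0.455 -0.081  1.3  ] [ 0.055  0.02  -0.998]
{'time': 0.1, 'joint_positions': [-1.366, 0.333, -0.065, 1.461, 0.022, 1.35, -0.089], 'joint_vel': [-0.002, -0.001, 0.0, -0.001, -0.001, 0.0, -0.001], 'joint_torque': [0.002, -62.456, 0.025, -39.072, -0.062, 0.037, 0.0], 'ee_pos': [0.141, 0.609, 0.222], 'eef_rot': [0.08, 0.703, -0.081, 0.702], 'ft_force': [-0.716, -0.102, -0.686], 'torque': [0.074, 0.006, -0.026], 'width': 0.087} 0.0187
```

View pics/top0.png

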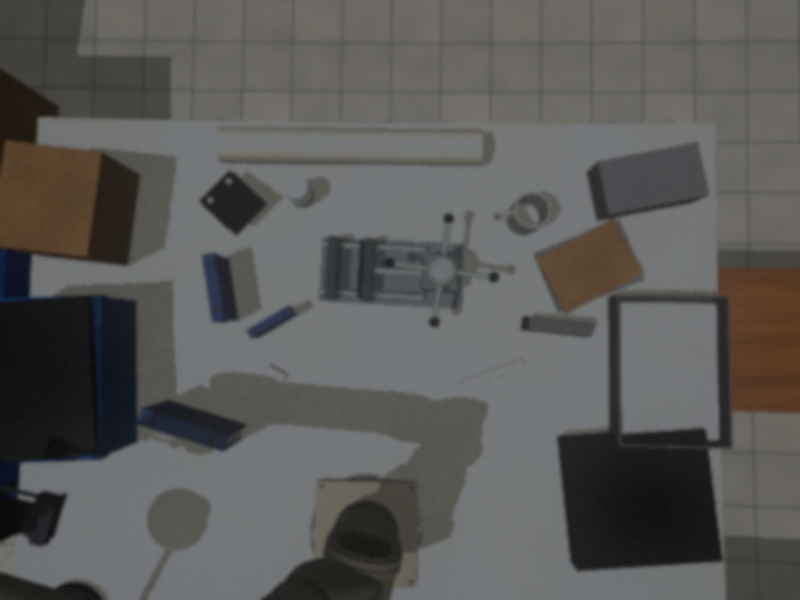

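View pics/scene0.png

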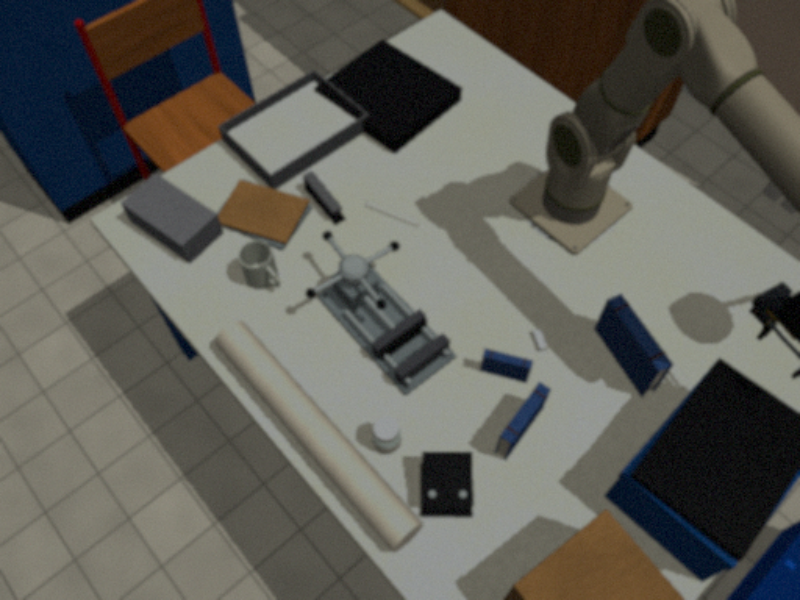

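The top view shows three blue books, at about (220,287), (273,320) and (190,425). The clamp is at (395,270), with its handle hub at (440,270) and the far jaw on the left at (332,268). Next I measure them.

Run:
```python
from h import *
def rect(P):
    (c,s,a)=cv2.minAreaRect(P[:,:2].astype(np.float32)*1000); return np.round(c,0),np.round(s,0),round(a,1)
for n in("scene","top"):
    z=np.load(n+"0.npz");im,D=z["im"],z["d"];c=vision.get_calibration(n);P=cloud(c,D)
    b=im.astype(int);m=((b[...,0]-b[...,2]>25)).astype(np.uint8)
    nn,L,S,C=cv2.connectedComponentsWithStats(m)
    print(n,"table z",np.nanmedian(P[...,2][(P[...,0]>.4)&(P[...,0]<.7)&(abs(P[...,1])<.3)]))
    for i in range(1,nn):
        if S[i,4]<60: continue
        q=P[L==i];q=q[np.isfinite(q[:,2])]
        if len(q)<30 or q[:,2].max()<0: continue
        zt=np.percentile(q[:,2],95); t=q[q[:,2]>zt-.012]
        print(n,C[i].round(),S[i,4],"z",np.percentile(q[:,2],[5,50,95]).round(3),"top",rect(t),len(t))
    # clamp region heights
    k=(P[...,0]>.3)&(P[...,0]<.75)&(P[...,1]>-.35)&(P[...,1]<.25)
    for lo,hi,nm in((.005,.02,"bed"),(.052,.068,"jaws"),(.105,.122,"spoke"),(.126,.145,"hub")):
        kk=(k&(P[...,2]>lo)&(P[...,2]<hi)).astype(np.uint8)
        n2,L2,S2,C2=cv2.connectedComponentsWithStats(kk)
        for i in range(1,n2):
            if S2[i,4]>=15: q=P[L2==i];print("  ",nm,S2[i,4],q.mean(0).round(3),rect(q))
```

```text
scene table z 0.0028105982516867245
scene [36. 63.] 7752 z [-0.614 -0.214  0.094] top (array([  713., -1523.]), array([223.,  36.]), 0.7) 485
scene [408. 212.] 311 z [0.128 0.135 0.14 ] top (array([250., 376.]), array([120.,  35.]), 74.4) 295
scene [325. 232.] 237 z [0.022 0.072 0.08 ] top (array([476., 220.]), array([ 22., 101.]), 30.4) 152
scene [422. 233.] 82 z [0.122 0.134 0.14 ] top (array([273., 455.]), array([26., 33.]), 74.7) 72
scene [338. 262.] 307 z [0.07  0.104 0.109] top (array([535., 333.]), array([120.,  25.]), 10.8) 265
scene [428. 332.] 1961 z [0.026 0.115 0.163] top (array([466., 613.]), array([327., 170.]), 51.1) 640
scene [326. 279.] 66 z [0.061 0.104 0.109] top (array([609., 347.]), array([23., 25.]), 12.1) 55
scene [504. 312.] 75 z [0.156 0.161 0.182] top (array([336., 772.]), array([98.,  4.]), 7.3) 27
   bed 37 [ 0.376 -0.315  0.008] (array([ 373., -315.]), array([26., 55.]), 23.6)
   bed 57 [ 0.353 -0.251  0.008] (array([ 350., -250.]), array([34., 77.]), 26.0)
   bed 269 [ 0.542 -0.087  0.012] (array([ 537., -109.]), array([176.,  61.]), 79.6)
   bed 19 [ 0.
[... 2714 characters left out ...]
[746., 163.]), array([ 7., 32.]), 1.4)
   jaws 15 [ 0.695 -0.33   0.058] (array([ 696., -330.]), array([37.,  5.]), 46.5)
   jaws 295 [0.598 0.082 0.062] (array([598.,  82.]), array([ 25., 138.]), 87.9)
   jaws 329 [0.595 0.005 0.061] (array([595.,   6.]), array([ 32., 140.]), 87.8)
   spoke 78 [ 0.662 -0.169  0.119] (array([ 665., -172.]), array([20., 85.]), 87.4)
   spoke 92 [ 0.597 -0.081  0.119] (array([600., -83.]), array([90., 20.]), 87.5)
   spoke 80 [ 0.578 -0.23   0.118] (array([ 579., -232.]), array([76., 16.]), 78.9)
   spoke 85 [ 0.51  -0.15   0.118] (array([ 511., -148.]), array([20., 90.]), 87.4)
   hub 287 [ 0.587 -0.16   0.133] (array([ 587., -159.]), array([62., 64.]), 76.1)
```

Run:
```python
from h import *
def rect(P):
    (c,s,a)=cv2.minAreaRect(P[:,:2].astype(np.float32)*1000); return np.round(c,0),np.round(s,0),round(a,1)
for n in("scene","top"):
    z=np.load(n+"0.npz");im,D=z["im"],z["d"];c=vision.get_calibration(n);P=cloud(c,D)
    X,Y,Z=P[...,0],P[...,1],P[...,2]
    k=(X>.44)&(X<.65)&(Y>.27)&(Y<.40)&(Z>.098)&(Z<.112)
    q=P[k];u,s,v=np.linalg.svd((q-q.mean(0))[:,:2],full_matrices=False)
    print(n,"book",len(q),q.mean(0).round(4),rect(q),np.degrees(np.arctan2(v[0,1],v[0,0])))
    h=(X>.52)&(X<.67)&(Y>-.23)&(Y<-.09)&(Z>.127)&(Z<.145);q=P[h];print("hub",rect(q),cv2.minEnclosingCircle(q[:,:2].astype(np.float32)),np.median(q[:,2]))
    # balls : black pixels near spoke height
    bk=(im.max(2)<45)&(X>.42)&(X<.75)&(Y>-.3)&(Y<-.0)&(Z>.1)&(Z<.14)
    n2,L2,S2,C2=cv2.connectedComponentsWithStats(bk.astype(np.uint8))
    for i in range(1,n2):
        if S2[i,4]>6: print(" ball",S2[i,4],plane(c,C2[i],.114).round(4), np.nanmedian(Z[L2==i]).round(3))
    for a,b,cc,d in((.25,.55,.42,.7),(.55,.9,.42,.8),(.15,.35,.3,.5)):
        print(" maxz",np.nanpercentile(Z[(X>a)&(X<b)&(Y>cc)&(Y<d)],[50,99]).round(3))
print(R.from_quat(r.read_state()["eef_rot"]).as_matrix().round(3))
```

```text
scene book 394 [0.5509 0.3345 0.1045] (array([548., 334.]), array([151.,  29.]), 10.9) 10.777239330262377
hub (array([ 592., -156.]), array([59., 60.]), 49.7) ((0.5905877947807312, -0.15386848151683807), 0.03289652243256569) 0.13347809255541931
 ball 7 [[ 0.5754 -0.2716  0.114 ]] 0.125
 ball 8 [[ 0.4788 -0.1443  0.114 ]] 0.122
 ball 14 [[ 0.702  -0.1708  0.114 ]] 0.123
 ball 17 [[ 0.604  -0.0465  0.114 ]] 0.122
 maxz [0.157 0.185]
 maxz [0.004 0.175]
 maxz [0.056 0.648]
top book 380 [0.5452 0.3338 0.1044] (array([546., 335.]), array([148.,  30.]), 10.5) -169.6484882010951
hub (array([ 587., -159.]), array([63., 61.]), 44.7) ((0.5871382355690002, -0.15925492346286774), 0.03251073881983757) 0.13324295974790112
 ball 8 [[ 0.7008 -0.1738  0.114 ]] 0.126
 ball 16 [[ 0.6036 -0.0464  0.114 ]] 0.124
 ball 7 [[ 0.5745 -0.2707  0.114 ]] 0.125
 ball 10 [[ 0.4772 -0.1451  0.114 ]] 0.125
 maxz [0.155 0.184]
 maxz [0.039 0.174]
 maxz [0.003 0.64 ]
[[-0.     0.226  0.974]
 [-0.001  0.974 -0.226]
 [-1.    -0.001  0.   ]]
```

```bash
cat >> h.py <<'E'
def plan(pos,yaw=None):
    """shift/turn in pendant units from the present pose to pos with tool-y at yaw (deg), tool pointing down"""
    s=r.read_state();M=R.from_quat(s["eef_rot"]).as_matrix();sh=M.T@(np.array(pos)-s["ee_pos"])/.25
    y=np.radians(yaw) if yaw is not None else np.arctan2(M[1,1],M[0,1])
    ty=np.array([np.cos(y),np.sin(y),0]);tx=np.array([0,0,-1.]);T=np.c_[tx,ty,np.cross(tx,ty)]
    w=R.from_matrix(M.T@T).as_rotvec()/1.5
    print("t",round(s["time"],2),"at",np.round(s["ee_pos"],4),"yaw",np.degrees(np.arctan2(M[1,1],M[0,1])).round(1),"F",np.round(s["ft_force"],1),"w",round(s["width"],4))
    print("shift",sh.round(3),"turn",w.round(3))
E
python3 -m pendant '-0.3 0 0 0 0 0;-0.3 -0.1 0.3 -0.1 0 0;-0.3 -0.35 0.91 -0.276 0 0;-0.3 -0.35 0.91 -0.276 0 0;-0.3 -0.35 0.91 -0.276 0 0;-0.3 -0.35 0.91 -0.276 0 0;-0.3 -0.35 0.91 -0.276 0 0;-0.3 -0.35 0.91 -0.276 0 0' 1
python3 -c "
from h import *
plan([.547,.3345,.2],100.6)"
```

```text
time: 0.9
ee_pos: [0.3439, 0.4714, 0.2973]
eef_rot: [-0.065, 0.704, 0.065, 0.704]
ft_force: [-0.9, 1.0, 0.3]
width: 0.0869
t 0.9 at [0.3439 0.4714 0.2973] yaw 100.5 F [-0.9  1.   0.3] w 0.0869
shift [ 0.389 -0.686  0.699] turn [-0.001 -0.     0.   ]
```

```bash
python3 -m pendant '0 -0.686 0.7 0 0 0;0 -0.686 0.7 0 0 0;0 -0.686 0.7 0 0 0;0 -0.686 0.7 0 0 0;0 -0.686 0.7 0 0 0;0.38 -0.686 0.7 0 0 0;0.38 -0.686 0.7 0 0 0;0.38 -0.686 0.7 0 0 0'
python3 - <<'E'
from h import *
plan([.547,.3345,.08],100.6)
im,d,c=grab("scene");p=proj(c,r.read_state()["ee_pos"])[0];print(p)
u,v=map(int,p);cr=im[max(0,v-75):v+75,max(0,u-100):u+100];cv2.imwrite("pics/a.png",cv2.resize(cr,None,fx=3.5,fy=3.5))
im,d,c=grab("top");p=proj(c,r.read_state()["ee_pos"])[0];print(p)
u,v=map(int,p);cr=im[max(0,v-60):v+60,max(0,u-80):u+80];cv2.imwrite("pics/b.png",cv2.resize(cr,None,fx=4,fy=4))
E
```

```text
time: 1.7
ee_pos: [0.5426, 0.336, 0.1956]
eef_rot: [-0.068, 0.708, 0.065, 0.7]
ft_force: [-0.9, -0.0, -0.0]
width: 0.0871
t 1.7 at [0.5426 0.336  0.1956] yaw 100.8 F [-0.9 -0.  -0. ] w 0.0871
shift [ 0.462 -0.007  0.021] turn [ 0.002 -0.007  0.003]
[341.90108141 250.68967346]
[123.6470787  180.91766797]
```

View pics/a.png

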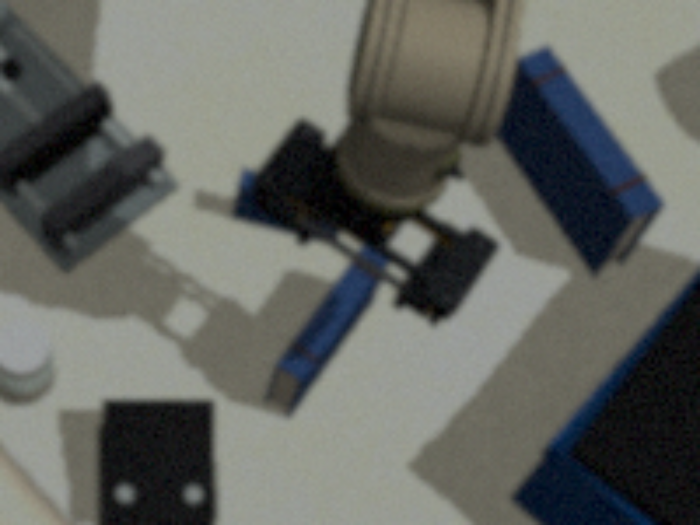

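The crop shows the open fingers straddling the middle-sized book, and nothing else is in the way. I'll descend and grip.

```bash
python3 -m pendant '0.1 -0.005 0.02 0 -0.007 0.003;0.25 -0.005 0.02 0 -0.007 0.003;0.4 -0.005 0.02 0 -0.007 0.003;0.46 -0.005 0.02 0 -0.007 0.003;0.46 -0.005 0.02 0 -0.007 0.003;0.46 -0.005 0.02 0 -0.007 0.003'
python3 -m pendant '0 0 0 0 0 0;0 0 0 0 0 0;0 0 0 0 0 0;0 0 0 0 0 0;0 0 0 0 0 0;0 0 0 0 0 0;0 0 0 0 0 0' -1 30
python3 -m pendant '0 0 0 0 0 0;-0.1 0 0 0 0 0;-0.2 0 0 0 0 0;-0.3 0 0 0 0 0;-0.35 0 0 0 0 0;-0.35 0 0 0 0 0'
python3 - <<'E'
from h import *
plan([.597,.0475,.17],87.8)
im,d,c=grab("scene")
u,v=map(int,proj(c,r.read_state()["ee_pos"])[0]);cr=im[max(0,v-75):v+75,max(0,u-100):u+100];cv2.imwrite("pics/c.png",cv2.resize(cr,None,fx=3.5,fy=3.5))
E
```

```text
time: 2.4
ee_pos: [0.5531, 0.3371, 0.0904]
eef_rot: [-0.063, 0.699, 0.068, 0.709]
ft_force: [0.5, -0.1, 0.4]
width: 0.0871
time: 3.1
ee_pos: [0.5518, 0.3358, 0.0875]
eef_rot: [-0.064, 0.701, 0.068, 0.708]
ft_force: [0.1, 0.2, 0.1]
width: 0.0391
time: 3.7
ee_pos: [0.5516, 0.3356, 0.1763]
eef_rot: [-0.063, 0.7, 0.068, 0.708]
ft_force: [-0.8, 0.7, -4.5]
width: 0.028
t 3.7 at [0.5516 0.3356 0.1763] yaw 100.7 F [-0.8  0.7 -4.5] w 0.028
shift [ 0.018 -1.166 -0.035] turn [ 0.15   0.008 -0.005]
```

View pics/c.png

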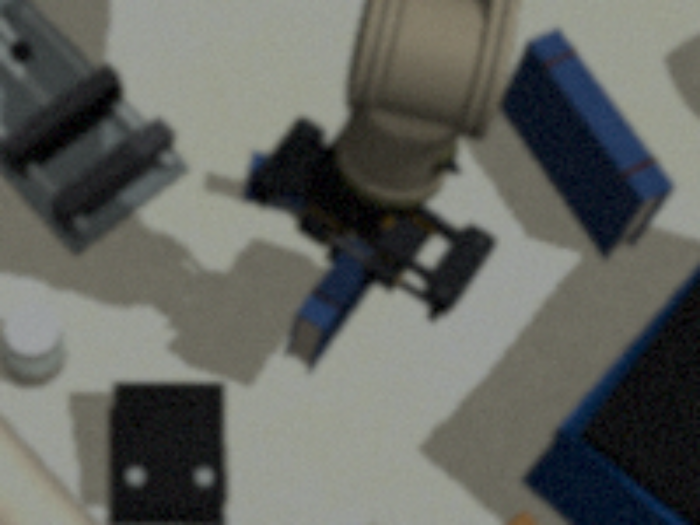

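The book is held (width 28 mm, about 4.5 N). I carry it over the clamp, then measure how it hangs.

```bash
python3 -m pendant '-0.1 0 0 0 0 0;-0.1 -0.2 0 0 0 0;-0.1 -0.4 0 0.05 0 0;-0.1 -0.6 -0.02 0.1 0 0;-0.1 -0.8 -0.03 0.15 0.008 -0.005;-0.1 -0.95 -0.035 0.15 0.008 -0.005;-0.1 -1 -0.035 0.15 0.008 -0.005;-0.1 -1 -0.035 0.15 0.008 -0.005'
python3 -m pendant '0 0 0 0 0 0;0 0 0 0 0 0;0 0 0 0 0 0'
cat > m.py <<'E'
from h import *
def rect(P):
    (c,s,a)=cv2.minAreaRect(P[:,:2].astype(np.float32)*1000); return np.round(c,1),np.round(s,1),round(a,1)
plan([.597,.0475,.17],87.8)
e=np.array(r.read_state()["ee_pos"])
for n in("scene","top"):
    im,D,c=grab(n);np.savez(n+"1.npz",im=im,d=D);P=cloud(c,D);b=im.astype(int)
    m=(b[...,0]-b[...,2]>14)&(np.linalg.norm(P[...,:2]-e[:2],axis=2)<.11)&(P[...,2]>.02)
    q=P[m];zt=np.percentile(q[:,2],90) if len(q) else 0
    t=q[abs(q[:,2]-zt)<.008]
    if len(t)>10:
        u,s,v=np.linalg.svd((t-t.mean(0))[:,:2],full_matrices=False)
        print(n,len(q),len(t),"z pct",np.percentile(q[:,2],[2,10,50,90,98]).round(3),"top",rect(t),np.degrees(np.arctan2(v[0,1],v[0,0])).round(1),"z",np.median(t[:,2]).round(4))
        print("  ends, along",np.percentile((t[:,:2]-e[:2])@v[0],[1,99]).round(3),v[0].round(3))
    u,w=map(int,proj(c,e)[0]);cr=im[max(0,w-60):w+75,max(0,u-90):u+90];cv2.imwrite(f"pics/d_{n}.png",cv2.resize(cr,None,fx=4,fy=4))
E
python3 m.py
```

```text
time: 4.55
ee_pos: [0.5882, 0.0849, 0.1972]
eef_rot: [0.014, 0.708, -0.016, 0.706]
ft_force: [0.4, -0.0, -5.0]
width: 0.0275
time: 4.85
ee_pos: [0.5881, 0.0895, 0.1984]
eef_rot: [0.012, 0.708, -0.013, 0.706]
ft_force: [0.9, 0.2, -4.6]
width: 0.0274
t 4.85 at [0.5881 0.0895 0.1984] yaw 87.9 F [ 0.9  0.2 -4.6] w 0.0274
shift [ 0.114 -0.167  0.042] turn [ 0.001 -0.002  0.001]
scene 447 147 z pct [0.064 0.118 0.179 0.212 0.291] top (array([628.6,  88.4]), array([29.6, 59.7]), 87.9) -0.9 z 0.2098
  ends, along [0.014 0.07 ] [ 1.    -0.016]
top 17 14 z pct [0.202 0.206 0.212 0.214 0.462] top (array([584.3,  78.5]), array([140. ,   6.9]), 1.3) -179.5 z 0.2118
  ends, along [-0.066  0.074] [-1.    -0.009]
```

View pics/d_scene.png

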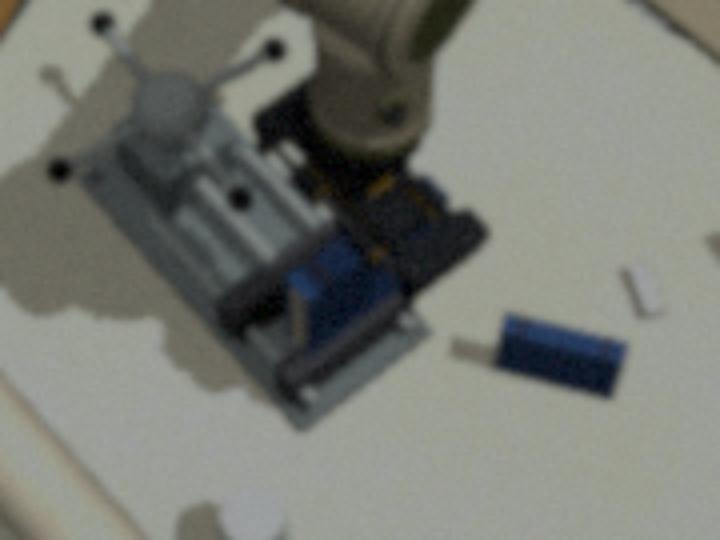

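Run:
```python
from h import *
ax=np.array([.038,.9993])
for n in("scene","top"):
    c=vision.get_calibration(n)
    z=np.load(n+"0.npz");P=cloud(c,z["d"])
    k=(P[...,0]>.5)&(P[...,0]<.69)&(P[...,1]>-.04)&(P[...,1]<.13)&(P[...,2]>.057)&(P[...,2]<.067)
    s=(P[k][:,:2]-[.597,.0475])@ax
    h,e=np.histogram(s,bins=np.arange(-.07,.07,.002));print(n,[(round(a*1000),int(b)) for a,b in zip(e,h) if b])
    z=np.load(n+"1.npz");P=cloud(c,z["d"]);b=z["im"].astype(int)
    m=(b[...,0]-b[...,2]>14)&(abs(P[...,0]-.588)<.09)&(abs(P[...,1]-.0895)<.02)&(abs(P[...,2]-.211)<.012)
    q=P[m];print(n,"slope dz/dx",np.polyfit(q[:,0],q[:,2],1).round(4),q[:,0].min(),q[:,0].max(),len(q))
```

```text
scene [(-56, 4), (-54, 16), (-52, 16), (-50, 21), (-48, 19), (-46, 15), (-44, 18), (-42, 23), (-40, 16), (-38, 16), (-36, 20), (-34, 23), (-32, 8), (-30, 12), (-28, 14), (-26, 16), (-24, 11), (-22, 6), (-20, 1), (24, 2), (26, 13), (28, 20), (30, 21), (32, 22), (34, 13), (36, 16), (38, 23), (40, 20), (42, 19), (44, 21), (46, 17), (48, 15), (50, 18), (52, 1)]
scene slope dz/dx [-0.0145  0.2184] 0.5965841629338396 0.6587948393706335 161
top [(-58, 18), (-56, 21), (-54, 22), (-52, 19), (-50, 23), (-48, 21), (-46, 23), (-44, 16), (-42, 23), (-40, 25), (-38, 21), (-36, 5), (-34, 5), (-32, 19), (-30, 15), (-28, 19), (-26, 3), (22, 14), (24, 26), (26, 20), (28, 22), (30, 23), (32, 19), (34, 24), (36, 19), (38, 24), (40, 20), (42, 24), (44, 21), (46, 13)]
top slope dz/dx [0.0032 0.2086] 0.5142182905953345 0.6541394874251276 16
```

```bash
python3 -m pendant '0 -0.05 0.02 0 0 0;0 -0.1 0.04 0 0 0;0 -0.14 0.058 0 0 0;0 -0.16 0.058 0 0 0;0 -0.16 0.058 0 0 0;0.05 -0.16 0.058 0 0 0;0.08 -0.16 0.058 0 0 0;0.08 -0.16 0.058 0 0 0'
python3 -m pendant '0 0 0 0 0 0;0 0 0 0 0 0;0 0 0 0 0 0'
python3 -c "
from h import *
plan([.601,.049,.11],87.8)"
```

```text
time: 5.75
ee_pos: [0.6002, 0.0479, 0.1768]
eef_rot: [0.013, 0.709, -0.014, 0.705]
ft_force: [0.2, 0.2, -4.6]
width: 0.0278
time: 6.05
ee_pos: [0.6016, 0.0473, 0.1792]
eef_rot: [0.013, 0.707, -0.014, 0.707]
ft_force: [-0.2, 0.5, -4.9]
width: 0.0279
t 6.05 at [0.6016 0.0473 0.1792] yaw 87.8 F [-0.2  0.5 -4.9] w 0.0279
shift [ 0.277  0.007 -0.002] turn [-0.    -0.001  0.001]
```

```bash
python3 -m pendant '0.05 0.007 0 0 0 0;0.1 0.007 0 0 0 0;0.15 0.007 0 0 0 0;0.2 0.007 0 0 0 0;0.24 0.007 0 0 0 0;0.26 0.007 0 0 0 0;0.26 0.007 0 0 0 0;0.26 0.007 0 0 0 0'
python3 -m pendant '0.008 0 0 0 0 0;0.016 0 0 0 0 0;0.016 0 0 0 0 0'
python3 m.py
```

```text
time: 6.85
ee_pos: [0.6016, 0.0488, 0.1142]
eef_rot: [0.013, 0.707, -0.014, 0.706]
ft_force: [0.3, -0.1, -5.7]
width: 0.0278
time: 7.15
ee_pos: [0.6012, 0.0489, 0.1098]
eef_rot: [0.013, 0.708, -0.014, 0.706]
ft_force: [-0.4, 0.6, -4.9]
width: 0.0277
t 7.15 at [0.6012 0.0489 0.1098] yaw 87.8 F [-0.4  0.6 -4.9] w 0.0277
shift [-0.241 -0.007 -0.017] turn [-0.    -0.001  0.001]
scene 337 126 z pct [0.041 0.056 0.11  0.125 0.207] top (array([599.5,  50. ]), array([ 28.8, 145.7]), 88.1) -2.0 z 0.1214
  ends, along [-0.073  0.07 ] [ 0.999 -0.035]
```

View pics/d_scene.png

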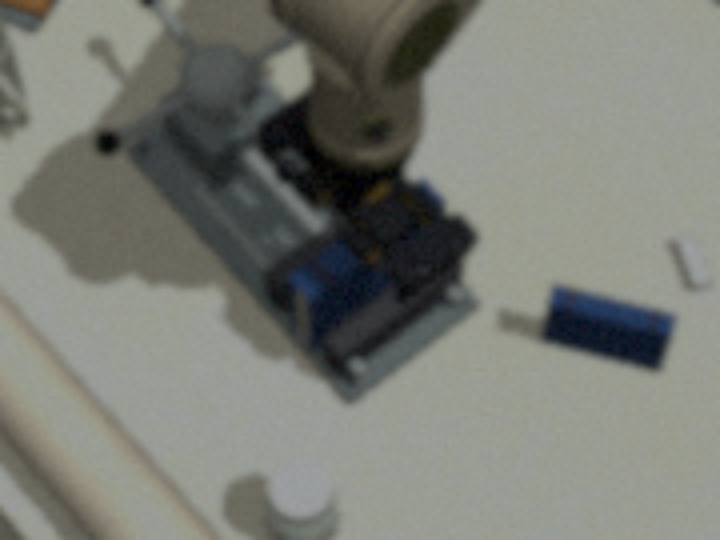

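The book is between the jaws, centred, with its top at about 0.1215 m, so roughly 4.5 mm above the bed. I lower it gently.

```bash
python3 -m pendant '0.006 0 0 0 0 0;0.012 0 0 0 0 0;0.012 0 0 0 0 0;0.012 0 0 0 0 0'
python3 -m pendant '0.005 0 0 0 0 0;0.005 0 0 0 0 0;0.005 0 0 0 0 0'
python3 -m pendant '0.004 0 0 0 0 0;0.004 0 0 0 0 0;0.004 0 0 0 0 0'
```

```text
time: 7.65
ee_pos: [0.6013, 0.0489, 0.1068]
eef_rot: [0.013, 0.708, -0.014, 0.706]
ft_force: [0.7, 0.4, -4.9]
width: 0.0278
time: 7.95
ee_pos: [0.6013, 0.0488, 0.1056]
eef_rot: [0.013, 0.708, -0.014, 0.706]
ft_force: [-0.7, 0.7, -4.9]
width: 0.0274
time: 8.25
ee_pos: [0.6013, 0.0489, 0.1049]
eef_rot: [0.013, 0.708, -0.014, 0.706]
ft_force: [-2.8, 0.2, 0.7]
width: 0.0277
```

Touchdown: the wrist force goes from -4.9 to +0.7 N. Release and lift.

```bash
python3 -m pendant '0 0 0 0 0 0;0 0 0 0 0 0;0 0 0 0 0 0;0 0 0 0 0 0;0 0 0 0 0 0;0 0 0 0 0 0' 0.5
python3 -m pendant '-0.05 0 0 0 0 0;-0.15 0 0 0 0 0;-0.3 0 0 0 0 0;-0.4 0 0 0 0 0;-0.4 0 0 0 0 0'
python3 -m pendant '0 0 -0.3 0 0 0;0 0 -0.5 0 0 0;0 0 -0.7 0 0 0;0 0 -0.7 0 0 0;0 0 -0.7 0 0 0' -1 20
python3 - <<'E'
from h import *
plan([.589,-.158,.18],87.8)
ax=np.array([.038,.9993])
for n in("scene","top"):
    im,D,c=grab(n);np.savez(n+"2.npz",im=im,d=D);P=cloud(c,D)
    k=(P[...,0]>.5)&(P[...,0]<.69)&(P[...,1]>-.04)&(P[...,1]<.13)&(P[...,2]>.110)&(P[...,2]<.124)
    q=P[k]
    if len(q)>5: print(n,len(q),cv2.minAreaRect(q[:,:2].astype(np.float32)*1000),np.median(q[:,2]))
    cr=im[100:260,150:350] if n=="scene" else im[120:240,190:350];cv2.imwrite(f"pics/e_{n}.png",cv2.resize(cr,None,fx=4,fy=4))
E
```

```text
time: 8.85
ee_pos: [0.6014, 0.0488, 0.1046]
eef_rot: [0.013, 0.708, -0.014, 0.706]
ft_force: [-0.5, 0.3, 0.7]
width: 0.0632
time: 9.35
ee_pos: [0.6036, 0.0491, 0.2098]
eef_rot: [0.014, 0.705, -0.014, 0.709]
ft_force: [1.3, -0.0, 0.5]
width: 0.0653
time: 9.85
ee_pos: [0.4241, 0.056, 0.2052]
eef_rot: [0.013, 0.708, -0.014, 0.706]
ft_force: [0.5, 0.7, -0.9]
width: 0.0333
t 9.85 at [0.4241 0.056  0.2052] yaw 87.8 F [ 0.5  0.7 -0.9] w 0.0333
shift [ 0.1   -0.831  0.692] turn [ 0.001 -0.001  0.   ]
scene 364 ((596.720703125, 13.127029418945312), (106.30671691894531, 148.58920288085938), 88.25847625732422) 0.11684360434979102
top 378 ((594.48046875, 11.926586151123047), (99.76600646972656, 147.02444458007812), 87.56717681884766) 0.1167154353542873
```

View pics/e_scene.png

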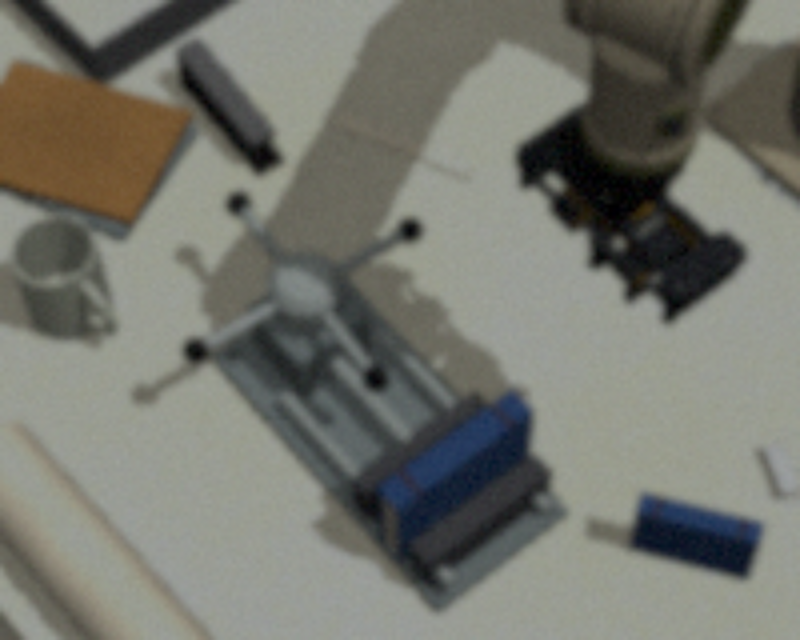

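The book stands free on the bed with its top at 0.117 m, square to the jaws, and about 7–10 mm of air on each side. Next comes the handle: the spoke at 82.8° points at the jaw.

Run:
```python
from h import *
print(np.round(r.read_state()["joint_positions"],2))
plan([.5596,-.0761,.18],82.8)
rr,d=.078,.0155
for k in range(1,9):
    a=.08*k; print(k,np.round([ (rr*(np.cos(a)-1)+d*np.sin(a))/.25,(rr*np.sin(a)-d*(np.cos(a)-1))/.25,a/1.5],3))
```

```text
[-0.53 -0.11  0.28  1.98  0.03  1.27  1.27]
t 9.95 at [0.4268 0.0559 0.2054] yaw 87.8 F [ 0.5 -0.7  0.3] w 0.0258
shift [ 0.102 -0.507  0.551] turn [ 0.058 -0.     0.001]
1 [0.004 0.025 0.053]
2 [0.006 0.05  0.107]
3 [0.006 0.076 0.16 ]
4 [0.004 0.101 0.213]
5 [-0.     0.126  0.267]
6 [-0.007  0.151  0.32 ]
7 [-0.015  0.175  0.373]
8 [-0.025  0.199  0.427]
```

```bash
python3 -m pendant '0 -0.12 0.12 0.02 0 0;0 -0.25 0.28 0.04 0 0;0 -0.4 0.42 0.058 0 0;0 -0.5 0.55 0.058 0 0;0 -0.507 0.551 0.058 0 0;0 -0.507 0.551 0.058 0 0;0 -0.507 0.551 0.058 0 0'
python3 -m pendant '0 0 0 0 0 0;0 0 0 0 0 0'
python3 -c "
from h import *
plan([.5596,-.0761,.098],82.8)"
```

```text
time: 10.65
ee_pos: [0.5593, -0.0754, 0.2046]
eef_rot: [0.043, 0.707, -0.045, 0.705]
ft_force: [-0.6, -0.0, 0.1]
width: 0.0006
time: 10.85
ee_pos: [0.5592, -0.0753, 0.2053]
eef_rot: [0.043, 0.706, -0.044, 0.705]
ft_force: [-0.2, -0.4, -0.3]
width: 0.0003
t 10.85 at [ 0.5592 -0.0753  0.2053] yaw 82.9 F [-0.2 -0.4 -0.3] w 0.0003
shift [ 0.429 -0.003  0.002] turn [ 0.001 -0.001  0.001]
```

```bash
python3 -m pendant '0.1 0 0 0 0 0;0.2 0 0 0 0 0;0.3 0 0 0 0 0;0.4 0 0 0 0 0;0.425 0 0 0 0 0;0.425 0 0 0 0 0;0.425 0 0 0 0 0'
python3 -m pendant '0 0 0.03 0 0 0;0 0 0.06 0 0 0;0 0 0.08 0 0 0;0 0 0.095 0 0 0;0 0 0.1 0 0 0;0 0 0.1 0 0 0'
```

```text
time: 11.55
ee_pos: [0.5599, -0.0763, 0.1001]
eef_rot: [0.044, 0.706, -0.045, 0.706]
ft_force: [0.8, 0.1, 0.4]
width: 0.0007
time: 12.15
ee_pos: [0.5837, -0.0794, 0.0985]
eef_rot: [0.044, 0.707, -0.045, 0.705]
ft_force: [-3.3, 0.7, 2.9]
width: 0.0006
```

```bash
python3 -m pendant '0 0.004 0.025 0.053 0 0;0 0.006 0.05 0.107 0 0;0 0.006 0.076 0.16 0 0;0 0.004 0.101 0.213 0 0'; python3 -c "
from h import *
plan([.5596,-.0761,.098])"
```

```text
time: 12.55
ee_pos: [0.6086, -0.0816, 0.0984]
eef_rot: [0.156, 0.69, -0.158, 0.688]
ft_force: [-6.2, -0.2, 2.9]
width: 0.0004
t 12.55 at [ 0.6086 -0.0816  0.0984] yaw 64.3 F [-6.2 -0.2  2.9] w 0.0004
shift [ 0.002 -0.065 -0.186] turn [-0.    -0.002  0.002]
```

The push is steady at about 6 N. I carry on round the arc.

```bash
python3 -m pendant '0 0.004 0.025 0.053 0 0;0 0.006 0.05 0.107 0 0;0 0.006 0.076 0.16 0 0;0 0.004 0.101 0.213 0 0;0 0 0.126 0.267 0 0;0 -0.007 0.151 0.32 0 0;0 -0.015 0.175 0.373 0 0;0 -0.025 0.199 0.427 0 0'; python3 -m pendant '0 0.004 0.025 0.053 0 0;0 0.006 0.05 0.107 0 0;0 0.006 0.076 0.16 0 0;0 0.004 0.101 0.213 0 0;0 0 0.126 0.267 0 0;0 -0.002 0.134 0.287 0 0;0 -0.002 0.134 0.287 0 0'
python3 - <<'E'
from h import *
plan([.55,-.08,.2])
s=r.read_state();M=R.from_quat(s["eef_rot"]).as_matrix();print("F tool",(M.T@s["ft_force"]).round(1), "rel hub in tool",(M.T@(np.array(s["ee_pos"])-[.5895,-.1585,.114])).round(4))
for n in("scene","top"):
    im,D,c=grab(n);P=cloud(c,D);X,Y,Z=P[...,0],P[...,1],P[...,2]
    bk=(im.max(2)<45)&(X>.45)&(X<.73)&(Y>-.3)&(Y<-.0)&(Z>.1)&(Z<.135)
    n2,L2,S2,C2=cv2.connectedComponentsWithStats(bk.astype(np.uint8))
    for i in range(1,n2):
        if S2[i,4]>5:
            p=plane(c,C2[i],.114)[0];v=p[:2]-[.5895,-.1585];print(n,S2[i,4],p.round(3),"r",np.hypot(*v).round(3),"phi",np.degrees(np.arctan2(v[1],v[0])).round(1))
    k=(X>.5)&(X<.69)&(Y>-.04)&(Y<.13)&(Z>.057)&(Z<.067)
    s=(P[k][:,:2]-[.597,.0475])@np.array([.038,.9993]);h,e=np.histogram(s,bins=np.arange(-.07,.07,.004));print(n,[(round(a*1000),int(b)) for a,b in zip(e,h) if b])
E
```

```text
time: 13.35
ee_pos: [0.6507, -0.1081, 0.0982]
eef_rot: [0.365, 0.606, -0.367, 0.604]
ft_force: [-5.1, 2.7, 3.4]
width: 0.0002
time: 14.05
ee_pos: [0.6664, -0.1378, 0.0981]
eef_rot: [0.485, 0.514, -0.487, 0.513]
ft_force: [-2.3, 2.9, 0.3]
width: 0.0004
t 14.05 at [ 0.6664 -0.1378  0.0981] yaw 3.1 F [-2.3  2.9  0.3] w 0.0004
shift [-0.406 -0.453 -0.256] turn [0.    0.001 0.002]
F tool [-0.3 -2.1 -3. ] rel hub in tool [ 0.0157  0.0779 -0.0164]
scene 10 [ 0.477 -0.163  0.114] r 0.112 phi -177.7
scene 8 [ 0.698 -0.152  0.114] r 0.108 phi 3.4
scene 12 [ 0.667 -0.125  0.114] r 0.084 phi 23.2
scene 20 [ 0.585 -0.046  0.114] r 0.112 phi 92.2
scene [(-42, 20), (-38, 33), (-34, 26), (-30, 3), (-26, 2), (-22, 1), (-10, 3), (-6, 2), (-2, 1), (2, 1), (6, 1), (14, 11), (18, 32), (22, 1), (26, 39), (30, 38), (34, 35), (38, 37), (42, 38), (46, 39), (50, 13)]
top 19 [ 0.594 -0.271  0.114] r 0.113 phi -87.7
top 11 [ 0.478 -0.165  0.114] r 0.112 phi -176.9
top [(-46, 16), (-42, 34), (-38, 31), (-34, 36), (-30, 38), (-26, 38), (-22, 12), (-18, 40), (-14, 28), (10, 1), (22, 28), (26, 44), (30, 41), (34, 46), (38, 49), (42, 39), (46, 14)]
```

The handle has turned about 80° (spokes now at 2.5° and 92.5°), and the jaw has moved 14 mm and is just reaching the book. Now the next spoke.

```bash
python3 -m pendant '0 0 -0.04 0 0 0;0 0 -0.08 0 0 0;-0.1 0 -0.08 0 0 0;-0.25 0 -0.08 0 0 0;-0.4 0 -0.08 0 0 0;-0.42 0 -0.08 0 0 0;-0.42 0 -0.08 0 0 0'
python3 -c "
from h import *
plan([.5461,-.0823,.2],92.5)"
```

```text
time: 14.85
ee_pos: [0.6665, -0.118, 0.2051]
eef_rot: [0.486, 0.513, -0.486, 0.515]
ft_force: [0.2, -0.3, -0.4]
width: 0.0006
t 14.85 at [ 0.6665 -0.118   0.2051] yaw 3.2 F [ 0.2 -0.3 -0.4] w 0.0006
shift [ 0.019 -0.473 -0.169] turn [-1.039  0.002  0.   ]
```

```bash
python3 -m pendant '0 -0.1 -0.03 -0.099 0 0;0 -0.2 -0.06 -0.198 0 0;0 -0.3 -0.09 -0.297 0 0;0 -0.4 -0.12 -0.396 0 0;0 -0.47 -0.169 -0.495 0 0;0 -0.473 -0.169 -0.594 0 0;0 -0.473 -0.169 -0.693 0 0;0 -0.473 -0.169 -0.792 0 0'
python3 -m pendant '0 0 0 -0.08 0 0;0 0 0 -0.16 0 0;0 0 0 -0.245 0 0;0 0 0 -0.245 0 0;0 0 0 -0.245 0 0'
python3 -c "
from h import *
plan([.5461,-.0823,.098],92.5)"
```

```text
time: 15.65
ee_pos: [0.5446, -0.0819, 0.2024]
eef_rot: [0.112, 0.699, -0.114, 0.697]
ft_force: [0.0, 0.5, 1.1]
width: 0.0005
time: 16.15
ee_pos: [0.5449, -0.0824, 0.2028]
eef_rot: [-0.013, 0.708, 0.012, 0.706]
ft_force: [0.3, 0.8, 0.4]
width: 0.0003
t 16.15 at [ 0.5449 -0.0824  0.2028] yaw 92.1 F [0.3 0.8 0.4] w 0.0003
shift [0.419 0.001 0.006] turn [-0.005 -0.002  0.001]
```

```bash
python3 -m pendant '0.1 0 0 0 0 0;0.2 0 0 0 0 0;0.3 0 0 0 0 0;0.4 0 0.005 -0.005 0 0;0.42 0 0.005 -0.005 0 0;0.42 0 0.005 -0.005 0 0;0.42 0 0.005 -0.005 0 0'
python3 -m pendant '0 0 0.03 0 0 0;0 0 0.06 0 0 0;0 0 0.08 0 0 0;0 0 0.095 0 0 0;0 0 0.1 0 0 0;0 0 0.1 0 0 0'
cat > f.py <<'E'
from h import *
s=r.read_state();M=R.from_quat(s["eef_rot"]).as_matrix()
print("t",round(s["time"],2),"yaw",np.degrees(np.arctan2(M[1,1],M[0,1])).round(1),"F tool",(M.T@s["ft_force"]).round(1),"rel hub in tool",(M.T@(np.array(s["ee_pos"])-[.5895,-.1585,.114])).round(4))
E
python3 f.py
python3 -m pendant '0 0.004 0.025 0.053 0 0;0 0.006 0.05 0.107 0 0;0 0.006 0.076 0.16 0 0;0 0.004 0.101 0.213 0 0';python3 f.py
```

```text
time: 16.85
ee_pos: [0.5469, -0.083, 0.0998]
eef_rot: [-0.017, 0.707, 0.015, 0.707]
ft_force: [0.4, 0.3, 0.3]
width: 0.0007
time: 17.45
ee_pos: [0.5709, -0.0816, 0.0986]
eef_rot: [-0.017, 0.708, 0.016, 0.706]
ft_force: [-4.1, 1.3, 4.2]
width: 0.0007
t 17.45 yaw 92.7 F tool [-4.2  1.5 -4.1] rel hub in tool [ 0.0154  0.0777 -0.015 ]
time: 17.85
ee_pos: [0.5957, -0.0798, 0.0984]
eef_rot: [0.097, 0.702, -0.098, 0.699]
ft_force: [-6.6, -0.4, 3.8]
width: 0.0004
t 17.85 yaw 74.2 F tool [-3.7 -2.2 -6.2] rel hub in tool [ 0.0154  0.0774 -0.0155]
```

```bash
python3 -m pendant '0 0.003 0.0125 0.027 0 0;0 0.004 0.025 0.053 0 0;0 0.006 0.038 0.08 0 0;0 0.006 0.05 0.107 0 0';python3 f.py;  python3 -m pendant '0 0.003 0.0125 0.027 0 0;0 0.004 0.025 0.053 0 0;0 0.006 0.038 0.08 0 0';python3 f.py
```

```text
time: 18.25
ee_pos: [0.608, -0.0817, 0.0983]
eef_rot: [0.152, 0.692, -0.154, 0.689]
ft_force: [-6.0, -0.2, 4.1]
width: 0.0002
t 18.25 yaw 65.0 F tool [-4.1 -2.7 -5.4] rel hub in tool [ 0.0154  0.0775 -0.0156]
time: 18.55
ee_pos: [0.6171, -0.0843, 0.0983]
eef_rot: [0.193, 0.681, -0.195, 0.679]
ft_force: [-6.8, -0.1, 3.3]
width: 0.0006
t 18.55 yaw 58.2 F tool [-3.3 -3.7 -5.8] rel hub in tool [ 0.0155  0.0777 -0.0156]
```

```bash
python3 -m pendant '0 0.003 0.0125 0.027 0 0;0 0.004 0.025 0.053 0 0;0 0.006 0.038 0.08 0 0';python3 f.py;  python3 -m pendant '0 0.003 0.0125 0.027 0 0;0 0.004 0.025 0.053 0 0';python3 f.py
```

```text
time: 18.85
ee_pos: [0.6255, -0.0877, 0.0981]
eef_rot: [0.233, 0.669, -0.235, 0.665]
ft_force: [-10.3, 1.1, 5.0]
width: 0.0008
t 18.85 yaw 51.3 F tool [-5.  -5.6 -8.8] rel hub in tool [ 0.0156  0.0778 -0.0161]
time: 19.05
ee_pos: [0.6307, -0.0905, 0.098]
eef_rot: [0.259, 0.659, -0.262, 0.655]
ft_force: [-11.6, 3.7, 5.8]
width: 0.0003
t 19.05 yaw 46.8 F tool [ -5.7  -5.3 -11. ] rel hub in tool [ 0.0157  0.0779 -0.0165]
```

The tangential push is 11 N at 78 mm, about 0.85 N m, which is the target. I hold briefly, back off and check.

```bash
python3 -m pendant '0 0 0 0 0 0;0 0 0 0 0 0;0 0 0 0 0 0';python3 f.py
```

```text
time: 19.35
ee_pos: [0.631, -0.0906, 0.098]
eef_rot: [0.259, 0.659, -0.261, 0.656]
ft_force: [-7.7, 1.8, 3.9]
width: 0.0005
t 19.35 yaw 46.9 F tool [-3.8 -4.  -6.9] rel hub in tool [ 0.0157  0.078  -0.016 ]
```

```bash
python3 -m pendant '0 0 -0.04 0 0 0;0 0 -0.1 0 0 0;0 0 -0.1 0 0 0;-0.1 0 -0.1 0 0 0;-0.25 0 -0.1 0 0 0;-0.4 0 -0.1 0 0 0;-0.45 0 -0.1 0 0 0;-0.45 0 -0.1 0 0 0'
python3 -c "
from h import *
plan([.42,.1,.25],46.9)"
```

```text
time: 20.15
ee_pos: [0.6158, -0.0739, 0.2131]
eef_rot: [0.26, 0.657, -0.26, 0.659]
ft_force: [0.8, 0.3, -0.6]
width: 0.0006
t 20.15 at [ 0.6158 -0.0739  0.2131] yaw 46.9 F [ 0.8  0.3 -0.6] w 0.0006
shift [-0.151 -0.028 -1.047] turn [-0.     0.002 -0.   ]
```

```bash
python3 -m pendant '-0.1 0 -0.1 0 0 0;-0.15 0 -0.25 0 0 0;-0.15 0 -0.45 0 0 0;-0.15 0 -0.65 0 0 0;-0.15 0 -0.8 0 0 0;-0.15 0 -0.9 0 0 0;-0.15 0 -0.9 0 0 0;-0.15 0 -0.9 0 0 0'
python3 - <<'E'
from h import *
ax=np.array([.038,.9993])
for n in("scene","top"):
    im,D,c=grab(n);P=cloud(c,D);X,Y,Z=P[...,0],P[...,1],P[...,2];b=im.astype(int)
    k=(b[...,0]-b[...,2]>14)&(X>.5)&(X<.69)&(Y>.02)&(Y<.1)&(Z>.105)&(Z<.13)
    q=P[k];A=np.c_[q[:,:2]-q[:,:2].mean(0),np.ones(len(q))];print(n,len(q),cv2.minAreaRect(q[:,:2].astype(np.float32)*1000),"top z",np.median(q[:,2]).round(4),"slopes",np.linalg.lstsq(A,q[:,2],rcond=None)[0].round(3))
    k=(X>.5)&(X<.69)&(Y>-.04)&(Y<.13)&(Z>.057)&(Z<.067)
    s=(P[k][:,:2]-[.597,.0475])@ax;h,e=np.histogram(s,bins=np.arange(-.07,.07,.003));print([(round(a*1000),int(x)) for a,x in zip(e,h) if x])
    bk=(im.max(2)<45)&(X>.45)&(X<.73)&(Y>-.3)&(Y<-.0)&(Z>.1)&(Z<.135)
    n2,L2,S2,C2=cv2.connectedComponentsWithStats(bk.astype(np.uint8))
    for i in range(1,n2):
        if S2[i,4]>5: p=plane(c,C2[i],.114)[0];v=p[:2]-[.5895,-.1585];print(" phi",np.degrees(np.arctan2(v[1],v[0])).round(1),np.hypot(*v).round(3))
    if n=="scene":cv2.imwrite("pics/g.png",cv2.resize(im[100:260,150:350],None,fx=4,fy=4))
E
```

```text
time: 20.95
ee_pos: [0.4501, 0.0804, 0.2477]
eef_rot: [0.258, 0.658, -0.261, 0.657]
ft_force: [0.5, -0.4, -0.2]
width: 0.0002
scene 365 ((598.9734497070312, 59.39799499511719), (31.883703231811523, 145.89718627929688), 86.97605895996094) top z 0.1166 slopes [-0.006 -0.087  0.116]
[(-34, 12), (-31, 20), (-28, 20), (-25, 4), (-22, 2), (-19, 2), (-16, 1), (-1, 2), (2, 1), (8, 1), (14, 1), (20, 1), (23, 38), (26, 26), (29, 34), (32, 24), (35, 23), (38, 32), (41, 30), (44, 28), (47, 27), (50, 22), (53, 1)]
 phi -133.3 0.112
 phi -42.6 0.113
 phi 135.7 0.112
 phi 46.3 0.113
top 353 ((595.7796630859375, 56.06368637084961), (28.393692016601562, 146.2793426513672), 87.54695129394531) top z 0.1166 slopes [0.007 0.024 0.117]
[(-37, 20), (-34, 35), (-31, 32), (-28, 29), (-25, 38), (-22, 34), (-19, 30), (-16, 29), (-13, 23), (-10, 28), (-7, 23), (29, 26), (32, 32), (35, 32), (38, 32), (41, 32), (44, 37), (47, 3)]
 phi -44.1 0.113
 phi 46.5 0.112
 phi 136.5 0.112
 phi -133.9 0.113
```

View pics/g.png

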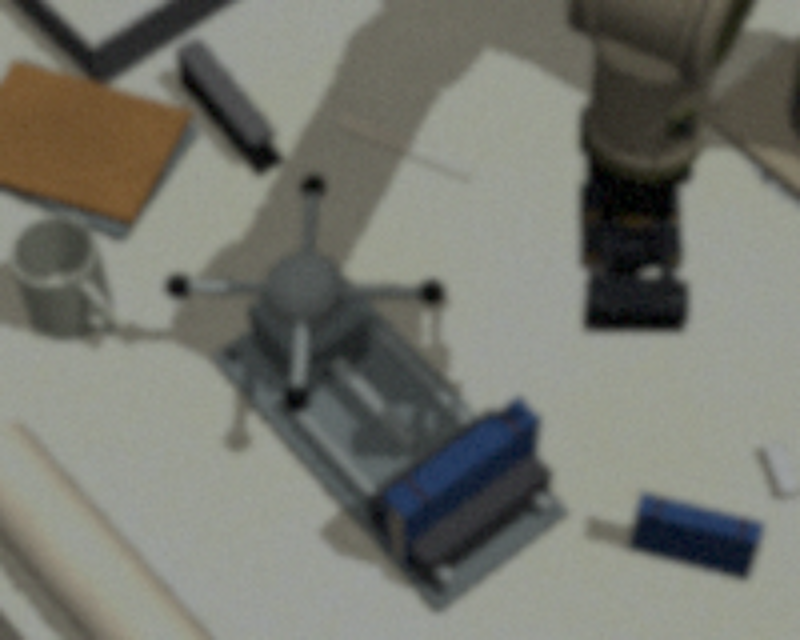

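The book is held upright and square between the pad and the far jaw, and the handle has stayed put (spokes at about 46°). I let the arm settle and hand in.

```bash
python3 -m pendant '0 0 0 0 0 0;0 0 0 0 0 0;0 0 0 0 0 0'; python3 -c "
from bench import close_job
print(close_job())"
```

```text
time: 21.35
ee_pos: [0.4506, 0.0799, 0.2484]
eef_rot: [0.259, 0.658, -0.261, 0.657]
ft_force: [0.5, 0.7, 0.1]
width: 0.0003
the job is handed in; nothing more can be done
None
```

The blue middle-sized book is standing spine up in the clamp and held by the jaw. I handed the job in at 21.4 s; no verdict was reported.

**Placing:** I gripped the book, the one measuring 148 × 28 × 105 mm, and lowered it between the jaws. The wrist force went from -4.9 to +0.7 N at touchdown, and only then did I let go and lift away. The fingers caught the book later than planned, so it hung from the fingertips. I measured its height again before lowering it.

**Clamping:** I pushed two spokes clockwise, about 2.2 rad in all. The push was about 6 N while the handle ran free. It rose to 11 N at 78 mm (0.86 N m) at the end, which I take to be about 40 N at the jaw. The jaw force was worked out from the push, not measured directly. Total wrist force at the end of each push was about 14 N at most.

**Last checks:**
- **Position:** the book's top is at 0.1166 m and its middle is within about 3 mm of the bed's centre line.
- **Squareness:** it is square to the jaws within about 1°.
- **Handle:** it stayed where I left it.
- **Robot:** the arm was clear, with no force on the wrist.

**Disagreements:** the two cameras' depth readings differ by 3–4 mm in y. The scene camera's fit of the book's top showed a 0.087 cross-slope, above the 0.07 rad limit. The top camera showed 0.024. I put the higher value down to side-face pixels getting into the fit, because the book's height and the picture both show it upright.

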